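# Change over the battery charging rack

### The job

Change over the battery charging rack: turn its cam lever a quarter turn to open the clamp, take out the two charged packs and stand them upright on their long edges in the orange tray, and stand each of the packs waiting on the bench upright on its long edge in a slot of its own in the rack. When all are in and right down, turn the lever fully back so that the clamp is drawn tight on them, and leave the other things on the bench where they are.

Things in the scene. Friction and masses are not known exactly. Their poses are not given: they have to be found in the camera images.
- rack: grey battery charging rack fixed to the bench, 250 mm wide (y); origin at its underside below the middle of the slots; x points from the cam lever in front to the grey housing behind, y along the row of four slots, z up. A pack stands in a slot with its length along the rack's x.
- slot0 (a point): slot 0 of the charging rack: middle of the slot's floor as it is with the clamp open, 12 mm above the bench; axes as the rack's. Open, the slot is 38 mm wide (y) and 120 mm long (x) between low stops, and its side walls rise 34 mm above the floor; closing the clamp pushes a pack standing in it about 4 mm towards -y. At the start charged0 stands in it.
- slot1 (a point): slot 1 of the charging rack: middle of the slot's floor as it is with the clamp open, 12 mm above the bench; axes as the rack's. Open, the slot is 38 mm wide (y) and 120 mm long (x) between low stops, and its side walls rise 34 mm above the floor; closing the clamp pushes a pack standing in it about 4 mm towards -y. Empty at the start.
- slot2 (a point): slot 2 of the charging rack: middle of the slot's floor as it is with the clamp open, 12 mm above the bench; axes as the rack's. Open, the slot is 38 mm wide (y) and 120 mm long (x) between low stops, and its side walls rise 34 mm above the floor; closing the clamp pushes a pack standing in it about 4 mm towards -y. At the start charged1 stands in it.
- slot3 (a point): slot 3 of the charging rack: middle of the slot's floor as it is with the clamp open, 12 mm above the bench; axes as the rack's. Open, the slot is 38 mm wide (y) and 120 mm long (x) between low stops, and its side walls rise 34 mm above the floor; closing the clamp pushes a pack standing in it about 4 mm towards -y. Empty at the start.
- cam (a joint): angle of the cam lever about its upright axis, rad: 0 locked (lever along the rack's +y), 1.57 open (lever along the rack's -x, away from the slots); grows anticlockwise seen from above, stops at 0 and 1.6. Stays where it is left; needs about 0.4 N m to move (5 N at the knob), a little more as it clamps the packs. Starts nearly locked.
- bar (a joint): sideways position of the clamp bar, m: about -0.0005 drawn tight, 0.0075 open; a steel bar in front of the slots with one tooth in each slot, moved by the cam only (5.1 mm per rad).
- cam_knob (a point): middle of the upright round black knob on the end of the cam lever, 22 mm across, 45 mm tall, its top 90 mm above the bench; 75 mm from the cam's axis.
- cam_axis (a point): upright axis of the cam lever, at the lever's top face, 46 mm above the bench.
- charged0: a charged battery pack, which stands in the rack at the start; same size, shape and axes as the other packs (110 x 30 x 72 mm, handle bar 22 mm thick on top, origin at the centre of the underside).
- charged1: a charged battery pack, which stands in the rack at the start; same size, shape and axes as the other packs (110 x 30 x 72 mm, handle bar 22 mm thick on top, origin at the centre of the underside).
- pack0: battery pack to be charged, a flat slab 110 x 30 x 72 mm (x, y, z), 0.35 to 0.6 kg with the weight low down: a body 44 mm high with a carrying handle above it, whose straight top bar is 22 mm thick (y) and 16 mm high, with an open window 14 mm high under it; waiting on the bench stood on its 110 mm long narrow edge; origin at the centre of the underside, x along its length, y across its thickness, z up. End for end it is symmetric. May be absent (None).
- pack1: battery pack to be charged, a flat slab 110 x 30 x 72 mm (x, y, z), 0.35 to 0.6 kg with the weight low down: a body 44 mm high with a carrying handle above it, whose straight top bar is 22 mm thick (y) and 16 mm high, with an open window 14 mm high under it; waiting on the bench stood on its 110 mm long narrow edge; origin at the centre of the underside, x along its length, y across its thickness, z up. End for end it is symmetric. May be absent (None).
- pack2: battery pack to be charged, a flat slab 110 x 30 x 72 mm (x, y, z), 0.35 to 0.6 kg with the weight low down: a body 44 mm high with a carrying handle above it, whose straight top bar is 22 mm thick (y) and 16 mm high, with an open window 14 mm high under it; waiting on the bench stood on its 110 mm long narrow edge; origin at the centre of the underside, x along its length, y across its thickness, z up. End for end it is symmetric. May be absent (None).
- pack3: battery pack to be charged, a flat slab 110 x 30 x 72 mm (x, y, z), 0.35 to 0.6 kg with the weight low down: a body 44 mm high with a carrying handle above it, whose straight top bar is 22 mm thick (y) and 16 mm high, with an open window 14 mm high under it; waiting on the bench stood on its 110 mm long narrow edge; origin at the centre of the underside, x along its length, y across its thickness, z up. End for end it is symmetric. May be absent (None).
- tray: shallow orange plastic tray fixed to the bench, 170 x 130 mm (x, y) and 28 mm high, walls and floor 4 mm; origin at the centre of its underside.
- can: bystander, to be left alone: red steel spray can, upright, 60 mm across, 110 mm tall
- tape: bystander, to be left alone: roll of grey tape lying flat, 96 mm across, 25 mm high
- driver: bystander, to be left alone: screwdriver lying down, 170 mm long

How it is judged:
On the way, in this order (a step that is already met when the one before it is completed fails the run):
1. the cam lever is turned open by a quarter turn (value of joint cam above 1.3 rad), for 0.2 s.
2. with the clamp open, the two charged packs stand in the tray and every waiting pack stands fully down in a slot (angle between each of pack0, pack1, pack2, pack3's own z axis and vertical below 0.12 rad and angle between the x axis of each of pack0, pack1, pack2, pack3 and the x axis of rack, either way round below 0.15 rad and z of pack0 in the frame of rack between 0.007 and 0.017 m and y of pack0 in the frame of rack between -0.095 and 0.1 m and x of pack0 in the frame of rack between -0.01 and 0.01 m and z of pack1 in the frame of rack between 0.007 and 0.017 m and y of pack1 in the frame of rack between -0.095 and 0.1 m and x of pack1 in the frame of rack between -0.01 and 0.01 m and z of pack2 in the frame of rack between 0.007 and 0.017 m and y of pack2 in the frame of rack between -0.095 and 0.1 m and x of pack2 in the frame of rack between -0.01 and 0.01 m and z of pack3 in the frame of rack between 0.007 and 0.017 m and y of pack3 in the frame of rack between -0.095 and 0.1 m and x of pack3 in the frame of rack between -0.01 and 0.01 m and x of charged0 in the frame of tray between -0.075 and 0.075 m and y of charged0 in the frame of tray between -0.055 and 0.055 m and z of each of charged0, charged1 in the frame of tray below 0.012 m and angle between each of charged0, charged1's own z axis and vertical below 0.15 rad and x of charged1 in the frame of tray between -0.075 and 0.075 m and y of charged1 in the frame of tray between -0.055 and 0.055 m and value of joint cam above 1.2 rad), for 0.2 s.
3. the cam lever is turned back and the clamp drawn tight (value of joint cam below 0.1 rad and value of joint bar below 0.0001 m), for 0.2 s.
At the end, for the whole second after the job is handed in: Each waiting pack upright (0.12 rad) and lengthways (0.15 rad) in a slot, within 5 mm of its floor and 10 mm of its middle lengthways; charged packs upright (0.15 rad) on the tray floor; cam within 0.1 rad of locked, bar within 0.6 mm of tight; packs at rest (all of step 3 and angle between each of pack0, pack1, pack2, pack3's own z axis and vertical below 0.12 rad and angle between the x axis of each of pack0, pack1, pack2, pack3 and the x axis of rack, either way round below 0.15 rad and z of pack0 in the frame of rack between 0.007 and 0.017 m and y of pack0 in the frame of rack between -0.095 and 0.1 m and x of pack0 in the frame of rack between -0.01 and 0.01 m and z of pack1 in the frame of rack between 0.007 and 0.017 m and y of pack1 in the frame of rack between -0.095 and 0.1 m and x of pack1 in the frame of rack between -0.01 and 0.01 m and z of pack2 in the frame of rack between 0.007 and 0.017 m and y of pack2 in the frame of rack between -0.095 and 0.1 m and x of pack2 in the frame of rack between -0.01 and 0.01 m and z of pack3 in the frame of rack between 0.007 and 0.017 m and y of pack3 in the frame of rack between -0.095 and 0.1 m and x of pack3 in the frame of rack between -0.01 and 0.01 m and x of charged0 in the frame of tray between -0.075 and 0.075 m and y of charged0 in the frame of tray between -0.055 and 0.055 m and z of each of charged0, charged1 in the frame of tray below 0.012 m and angle between each of charged0, charged1's own z axis and vertical below 0.15 rad and x of charged1 in the frame of tray between -0.075 and 0.075 m and y of charged1 in the frame of tray between -0.055 and 0.055 m and linear speed of each of pack0, pack1, pack2, pack3, charged0, charged1 below 0.02 m/s); the robot touches nothing.
It fails at once if a bystander is moved by more than 40 mm (distance of any of can, tape, driver from where it was at the start of the episode above 0.04 m).
Of pack0, pack1, pack2, pack3 only 2 to 4 are there at a start; the rules pass over those that are not, and their reading is None.
At some moment in a run one of pack0, pack1, pack2, pack3 may be knocked a few centimetres aside while the robot is not near it.
It also fails if it takes over 210 s, if anything falls off the work surface, if the arm or the gripper's body presses on something with over 40 N, if the wrist force passes 120 N, or if a joint passes its speed limit or range.

### The arm

A 6-joint arm with a two-finger parallel gripper is mounted at the origin on the work surface. World frame = base frame: x ahead of the robot, y to its left, z up, the work surface at z = 0. Lengths are in m, angles in rad, forces in N, time in s.
With the tool pointing down it reaches from about 0.35 to 0.775 m from the base axis. Payload 5.5 kg.
Tool frame: the origin (TCP) lies midway between the tips of the shut fingers; the grasp point (between the pads) lies 19 mm behind it; z points along the fingers, y is the line along which they close (so a half turn about z gives the same grasp; the last joint's range is limited). The gripper opens to 85 mm and grips with 20 to 120 N. Pads are 22 mm wide; open, the fingers measure 114 mm over their backs; the gripper's body (76 mm by 85 mm) begins 54 mm behind the grasp point. The pads swing forward as they close: fully open they stand 13 mm farther back than shut.
Start: joints at [1.035, 0.313, 0.046, 1.304, 0, 1.431], TCP at [0.222, 0.531, 0.231] pointing down, gripper open.
Joint ranges: [-2.76, 2.76], [-0.86, 1.69], [-1.03, 1.26], [-2.2, 2.34], [-1.47, 1.5], [-3.14, 3.14]. Speed limits (rad/s): [2.57, 2.57, 3.14, 3.14, 3.14, 3.14].

### API

Orientations are given as a unit quaternion [x, y, z, w].
In Python, from plant import monitor, read_camera, camera_params, bot gives the robot as it stands.
- The arm moves only by the tool send_rows, never from a script. Its argument "commands" is a list of rows, each a list of 7 numbers: the closure in counts, from 0 (fully open) to 255 (shut), then the shift along the world's x, y, z in m, then the turn, a rotation vector about the world's x, y, z in degrees. In form: [[fingers, x, y, z, rx, ry, rz], ...]. A call has 1 to 5 rows; each row shifts and turns the commanded pose from where the row before left it; what a row does not reach is not made up. A row lasts 1/8 s, in which the tool goes at most 62.5 mm and 10.7 degrees, less where a joint would pass 70% of its speed; a pose out of reach is approached as far as the arm can. A call is refused whole if a number of a shift passes 0.0625 or a number of a turn 10.7, either way. A call with a gripper value outside its range is refused whole. The fingers move at their own pace and stop on an object; "squeeze" is the grip in N (left out, the last holds). Time passes only in rows, so rows that do not move let the fingers close. It gives the time, the measured TCP pose, the force, the opening and the grip force at its end, in the units of the state.
- monitor.get_obs(): the state, without advancing time (a new reading comes with each control period).
- read_camera(name): name is "scene" or "top" or "wrist"; returns the picture (384x512x3 uint8, red, green, blue); there is no depth.
- camera_params(name): a dict with "intrinsics" (3x3 intrinsics, pixels), "extrinsics" (4x4, takes a point from world to camera coordinates); the wrist camera has in their place "tool_from_camera" (4x4, takes a point from camera to tool coordinates, whose origin is the TCP and whose axes are the flange's). Camera axes: x right, y down, z forward; pixel columns grow to the right and rows downward; lengths in m; the calibration is good to about 2 mm. A picture is of the moment at which its call begins: read the wrist's pose just before it. camera_params takes no time and is no camera call.
- bot.finish_job(): hands the job in; it is judged then, once.
The state is a dict: "t": time; "joint_pos": joint angles; "qvel": joint speeds; "joint_torque": joint torques, N m; "eef_pos": TCP position; "tool_rot": TCP orientation; "force": force on the tool from outside, world axes, zero at the start; "moment": the same for the moment, N m; "width": opening from 0.0 (shut) to 1.0 (fully open); "finger_force": force on a finger pad.
Only numpy, scipy, OpenCV 4.12 (cv2) and the standard library are available. Lean on these libraries where they do the work, as an engineer would, in place of code of your own. Each camera call takes 0.05 s, during which the arm holds its last target. There are 200 camera calls.

## Working session

There is one attempt and no reset: what is moved stays moved. The work goes in short steps, Python scripts to look and compute and a tool call to move; the robot and the scene stay as the last step left them, time stands still between calls to the robot, and variables do not carry over. Pictures are saved under pics/ and viewed, at most 14 in all, crops included, and the job is handed in when it is done.

Besides the shell and the picture viewer there is one more tool, called by a JSON object that holds its "name" and its "arguments". send_rows: Moves the arm, as the interface text tells. Its arguments: {"type":"object","properties":{"commands":{"type":"array","items":{"type":"array","items":{"type":"number"}}},"squeeze":{"type":"number"}},"required":["commands"]}

```bash
mkdir -p pics; ls; python3 - <<'E'
from plant import monitor, read_camera, camera_params
import cv2,numpy as np
for n in("scene","top"):
    im=read_camera(n); cv2.imwrite(f"pics/{n}0.png",cv2.resize(im[:,:,::-1],(800,600),interpolation=cv2.INTER_CUBIC))
    p=camera_params(n);print(n,np.round(p["intrinsics"],1).tolist(),np.round(p["extrinsics"],3).tolist())
print(np.round(camera_params("wrist")["tool_from_camera"],3).tolist(),camera_params("wrist").keys())
o=monitor.get_obs();print(o)
E
```

```text
pics
scene [[405.5, 0.0, 261.3], [0.0, 405.5, 194.4], [0.0, 0.0, 1.0]] [[0.547, 0.837, -0.004, -0.29], [0.712, -0.469, -0.523, -0.304], [-0.439, 0.283, -0.853, 1.313], [0.0, 0.0, 0.0, 1.0]]
top [[482.2, 0.0, 255.5], [0.0, 482.2, 194.1], [0.0, 0.0, 1.0]] [[0.012, -1.0, -0.002, 0.005], [-0.995, -0.011, -0.096, 0.482], [0.096, 0.003, -0.995, 1.406], [0.0, 0.0, 0.0, 1.0]]
[[-0.0, -0.947, -0.32, 0.084], [1.0, -0.0, -0.001, -0.0], [0.001, -0.32, 0.947, -0.141], [0.0, 0.0, 0.0, 1.0]] dict_keys(['intrinsics', 'tool_from_camera'])
{'t': 0.1, 'joint_pos': array([ 1.03539982e+00,  3.13920674e-01,  4.50930664e-02,  1.30360008e+00,
       -5.88083055e-05,  1.43120279e+00]), 'qvel': array([-0.00059873, -0.00029107,  0.00420021, -0.0023918 ,  0.00017001,
       -0.00173643]), 'joint_torque': array([ 2.22810391e-03, -4.81724060e+01,  2.99244493e+01,  1.27324436e-02,
       -1.02721069e-04,  4.16923482e-07]), 'eef_pos': array([0.2214771 , 0.53013886, 0.23050087]), 'tool_rot': array([ 1.96612119e-01,  9.80481009e-01, -7.79400275e-04, -2.42345790e-04]), 'force': array([ 0.15168588,  0.07453476, -0.22490595]), 'moment': array([-0.04627975,  0.00124756, -0.02034547]), 'finger_force': 0.0, 'width': 1.0033957428654743}
```

View pics/top0.png

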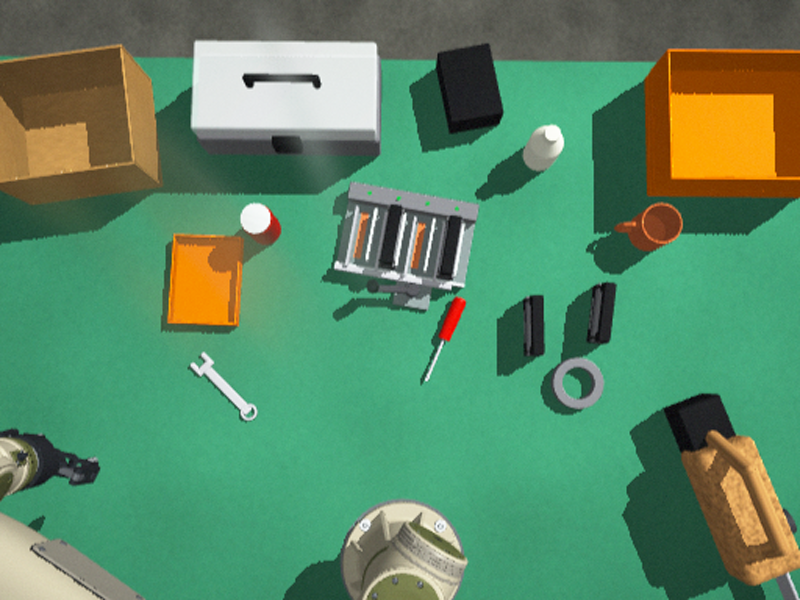

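View pics/scene0.png

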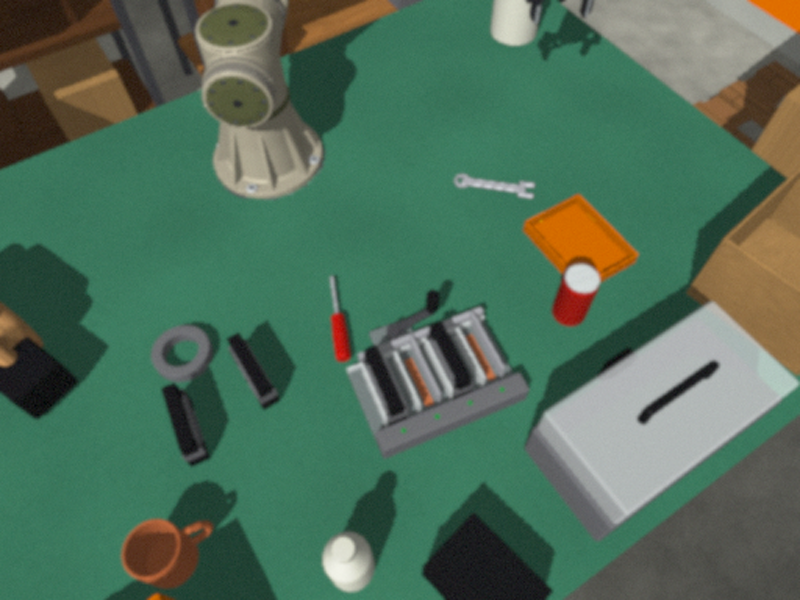

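```bash
cat > h.py <<'E'
from plant import monitor, read_camera, camera_params
import cv2,numpy as np
from scipy.spatial.transform import Rotation as R
def obs(): return monitor.get_obs()
def K_T(n,o=None):
    p=camera_params(n);K=np.array(p["intrinsics"])
    if n!="wrist": return K,np.array(p["extrinsics"])
    o=o or obs();T=np.eye(4);T[:3,:3]=R.from_quat(o["tool_rot"]).as_matrix();T[:3,3]=o["eef_pos"]
    return K,np.linalg.inv(T@np.array(p["tool_from_camera"]))
def unproj(KT,uv,z):
    K,E=KT;r=E[:3,:3].T@np.linalg.inv(K)@np.array([uv[0],uv[1],1.]);c=-E[:3,:3].T@E[:3,3]
    return c+r*(z-c[2])/r[2]
def proj(KT,P):
    K,E=KT;q=(np.atleast_2d(P)@E[:3,:3].T+E[:3,3])@K.T;return q[:,:2]/q[:,2:]
def snap(n,name,box=None,s=1.5625):
    """box in raw pixels u0,v0,u1,v1"""
    kt=K_T(n);im=read_camera(n)[:,:,::-1];cv2.imwrite(f"pics/{name}_raw.png",im);np.savez(f"pics/{name}.npz",K=kt[0],E=kt[1])
    if box: im=im[box[1]:box[3],box[0]:box[2]]
    cv2.imwrite(f"pics/{name}.png",cv2.resize(im,None,fx=s,fy=s,interpolation=cv2.INTER_CUBIC));return kt
def load(name): d=np.load(f"pics/{name}.npz");return d["K"],d["E"]
def sh(o=None):
    o=o or obs();x=R.from_quat(o["tool_rot"]).as_matrix();print("t",round(o["t"],2),"tcp",np.round(o["eef_pos"],4),"yaw of closing line",np.round(np.degrees(np.arctan2(x[1,1],x[0,1])),2),"z",np.round(x[:,2],3),"F",np.round(o["force"],1),"w",round(o["width"],3),"ff",round(o["finger_force"],1),"q",np.round(o["joint_pos"],2))
E
python3 - <<'E'
from h import *
im=read_camera("top");k=K_T("top")
c=im[110:260,200:400,::-1];cv2.imwrite("pics/crop1.png",cv2.resize(c,None,fx=4,fy=4,interpolation=cv2.INTER_CUBIC))
for nm,uv,z in[("knob",(375,287),.09),("axis",(410,297),.046),("packA",(538,325),.072),("packB",(606,312),.072),("ch0",(452,245),.084),("ch1",(392,236),.084),("tray",(204,283),.004),("drvhandle",(462,300),.02),("drvtip",(427,380),.01),("tape",(578,385),.02),("can",(257,217),.11)]:
    print(nm,np.round(unproj(k,np.array(uv)/1.5625,z),3))
sh()
E
```

```text
knob [0.505 0.055 0.09 ]
axis [ 0.492 -0.009  0.046]
packA [ 0.44  -0.243  0.072]
packB [ 0.466 -0.368  0.072]
ch0 [ 0.584 -0.085  0.084]
ch1 [0.6   0.025 0.084]
tray [0.519 0.388 0.004]
drvhandle [ 0.49  -0.108  0.02 ]
drvtip [ 0.338 -0.043  0.01 ]
tape [ 0.332 -0.327  0.02 ]
can [0.627 0.269 0.11 ]
t 0.15 tcp [0.2215 0.5302 0.2306] yaw of closing line 67.32 z [-0.001 -0.001 -1.   ] F [ 0.2 -0.3  0. ] w 1.001 ff 0.0 q [1.04 0.31 0.05 1.3  0.   1.43]
```

View pics/crop1.png

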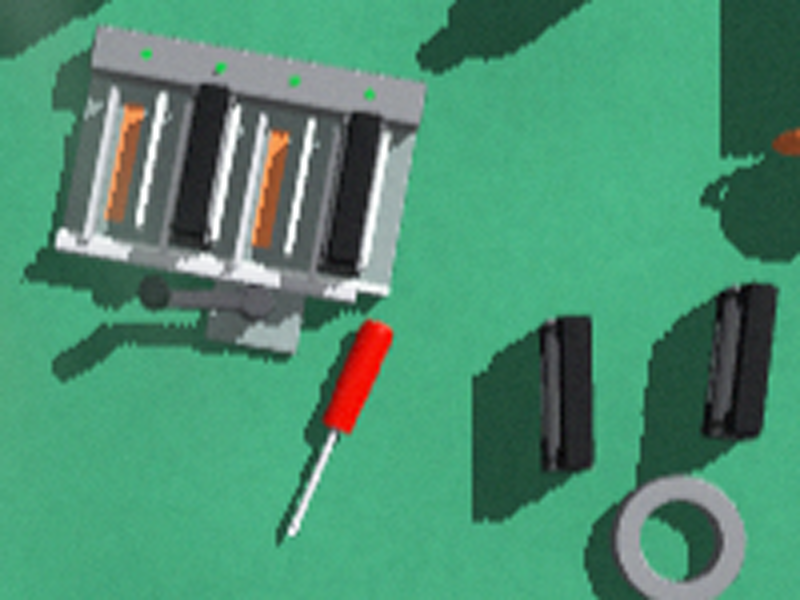

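{"name": "send_rows", "arguments": {"commands": [[0, 0.031, -0.045, 0.009, 0, 0, -7.7], [0, 0.031, -0.045, 0.009, 0, 0, -7.7], [0, 0.031, -0.045, 0.009, 0, 0, -7.7], [0, 0.031, -0.045, 0.009, 0, 0, -7.7], [0, 0.031, -0.045, 0.009, 0, 0, -7.7]]}}

```text
t: 0.78
eef_pos: [0.3773, 0.304, 0.2764]
tool_rot: [0.511, 0.86, -0.0, 0.0]
force: [2.1, 0.1, -0.1]
width: 1.0
finger_force: 0.0
```

{"name": "send_rows", "arguments": {"commands": [[0, 0.031, -0.045, 0.009, 0, 0, -7.7], [0, 0.031, -0.045, 0.009, 0, 0, -7.7], [0, 0.031, -0.045, 0.009, 0, 0, -7.7], [0, 0.031, -0.045, 0.009, 0, 0, -7.7], [0, 0.031, -0.045, 0.009, 0, 0, -7.7]]}}

```text
t: 1.4
eef_pos: [0.5324, 0.0789, 0.3214]
tool_rot: [0.766, 0.643, 0.0, -0.0]
force: [-0.4, 0.9, -0.4]
width: 1.001
finger_force: 0.0
```

{"name": "send_rows", "arguments": {"commands": [[0, 0, 0, 0, 0, 0, 0], [0, 0, 0, 0, 0, 0, 0]]}}

```text
t: 1.65
eef_pos: [0.5313, 0.0806, 0.3208]
tool_rot: [0.764, 0.645, -0.0, -0.001]
force: [-0.5, 0.9, -0.2]
width: 1.005
finger_force: 0.0
```

```bash
python3 - <<'E'
from h import *
sh();snap("wrist","w1")
E
```

```text
t 1.65 tcp [0.5313 0.0806 0.3208] yaw of closing line -9.67 z [-0.001  0.    -1.   ] F [-0.5  0.9 -0.2] w 1.005 ff 0.0 q [0.   0.23 0.15 1.49 0.   1.74]
```

View pics/w1.png

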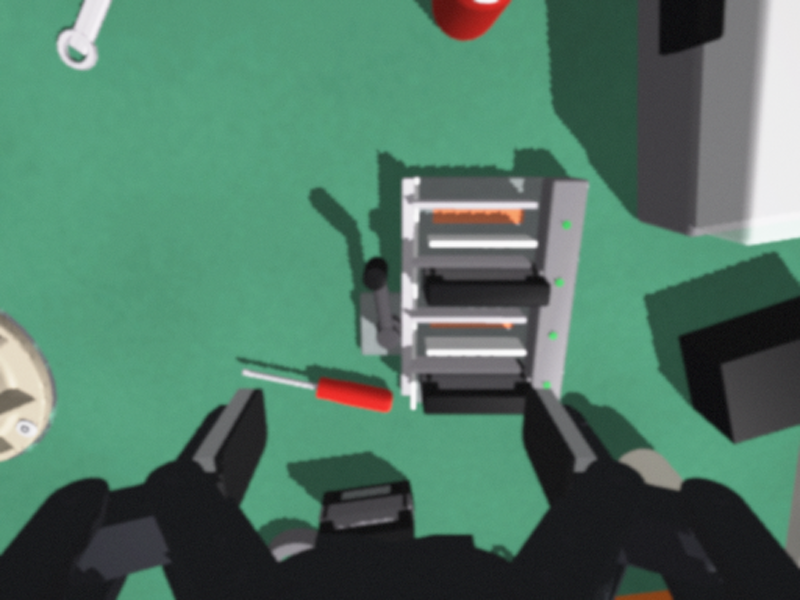

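```bash
python3 - <<'E'
from h import *
k=load("w1")
for nm,uv,z in[("knob",(376,268),.09),("c1 L",(426,293),.084),("c1 R",(549,292),.084),("c0 L",(421,400),.084),("c0R",(527,399),.084),("d1a",(413,206),.046),("d1b",(538,206),.046),("d2a",(427,244),.046),("d2b",(537,244),.046),("d3a",(405,320),.046),("d3b",(527,320),.046),("d4a",(425,353),.046),("d4b",(526,353),.046),("frontT",(411,180),.046),("frontB",(405,392),.046),("axis",(391,327),.046)]:
    print(nm,np.round(unproj(k,np.array(uv)/1.5625,z),4))
kt=K_T("top")
for nm,uv,z in[("knob",(155,293),.09),("c1t",(214,88),.084),("c1b",(192,240),.084),("c0t",(367,116),.084),("c0b",(345,270),.084),("ax",(262,300),.046)]:
    print("top",nm,np.round(unproj(kt,np.array(uv)/4+[200,110],z),4))
E
```

```text
knob [0.5119 0.0692 0.09  ]
c1 L [0.5507 0.0379 0.084 ]
c1 R [0.6576 0.0207 0.084 ]
c0 L [ 0.5303 -0.0678  0.084 ]
c0R [ 0.6305 -0.0837  0.084 ]
d1a [0.5519 0.1098 0.046 ]
d1b [0.664  0.0906 0.046 ]
d2a [0.5594 0.0729 0.046 ]
d2b [0.6608 0.0556 0.046 ]
d3a [0.5268 0.0012 0.046 ]
d3b [ 0.6458 -0.0191  0.046 ]
d4a [ 0.5411 -0.0377  0.046 ]
d4b [ 0.6421 -0.0549  0.046 ]
frontT [0.5537 0.1327 0.046 ]
frontB [ 0.5138 -0.0786  0.046 ]
axis [ 0.5119 -0.0039  0.046 ]
top knob [0.506  0.0584 0.09  ]
top c1t [0.6555 0.0185 0.084 ]
top c1b [0.5451 0.0328 0.084 ]
top c0t [ 0.6363 -0.0915  0.084 ]
top c0b [ 0.5248 -0.0763  0.084 ]
top ax [ 0.507  -0.0181  0.046 ]
```

{"name": "send_rows", "arguments": {"commands": [[0, -0.0055, -0.004, -0.047, 0, 0, 0], [0, -0.0055, -0.004, -0.047, 0, 0, 0], [0, -0.0055, -0.004, -0.047, 0, 0, 0], [0, -0.0055, -0.004, -0.047, 0, 0, 0], [0, 0, 0, 0, 0, 0, 0]]}}

```text
t: 2.33
eef_pos: [0.5051, 0.0659, 0.1302]
tool_rot: [0.763, 0.646, -0.003, -0.003]
force: [-0.3, 1.0, 1.2]
width: 1.0
finger_force: 0.0
```

```bash
python3 - <<'E'
from h import *
sh();k=snap("wrist","w2")
for P in [(.509,.064,.09),(.512,.069,.09),(.506,.0584,.09)]: print(proj(k,P)*1.5625)
E
```

```text
t 2.33 tcp [0.5051 0.0659 0.1302] yaw of closing line -9.54 z [-0.009  0.    -1.   ] F [-0.3  1.   1.2] w 1.0 ff 0.0 q [-0.03  0.25 -0.3   1.03  0.    1.71]
[[407.40208376 348.12280581]]
[[412.38834399 336.80974805]]
[[402.71960505 360.43850589]]
```

View pics/w2.png

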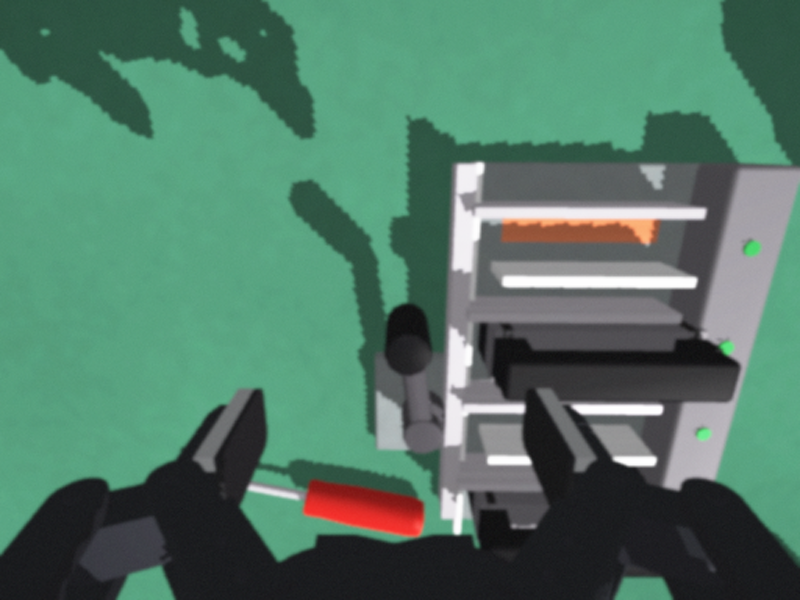

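```bash
python3 - <<'E'
from h import *
k=load("w2")
U=lambda u,v,z:np.round(unproj(k,np.array([u,v])/1.5625,z),4)
kn=U(410,351,.09);ax=U(424,433,.046);print("knob",kn,"axis",ax,np.linalg.norm((kn-ax)[:2]),np.degrees(np.arctan2(*(kn-ax)[1::-1])))
print("c1",U(506,378,.084),U(738,381,.084))
print("divs",[U(*p,.046) for p in[(475,212),(705,213),(500,282),(696,282),(465,408),(660,409),(487,461),(655,461)]])
ax[2]=0;a=np.arctan2(*(kn-ax)[1::-1]);
E
```

```text
knob [0.5099 0.0624 0.09  ] axis [ 0.5077 -0.0118  0.046 ] 0.07423260739055311 88.30170084366381
c1 [0.5516 0.0387 0.084 ] [0.6575 0.0198 0.084 ]
divs [array([0.5512, 0.1112, 0.046 ]), array([0.6627, 0.092 , 0.046 ]), array([0.5601, 0.0732, 0.046 ]), array([0.66  , 0.0566, 0.046 ]), array([0.5334, 0.0012, 0.046 ]), array([ 0.6433, -0.0174,  0.046 ]), array([ 0.5421, -0.0373,  0.046 ]), array([ 0.6411, -0.0533,  0.046 ])]
```

{"name": "send_rows", "arguments": {"commands": [[155, 0, 0, 0, 0, 0, 0], [155, 0, 0, 0, 0, 0, 0], [155, 0, 0, 0, 0, 0, 0], [155, 0, 0, 0, 0, 0, 0]], "squeeze": 30}}

```text
t: 2.88
eef_pos: [0.5101, 0.0645, 0.1339]
tool_rot: [0.764, 0.645, 0.0, 0.0]
force: [-0.1, -1.2, 0.6]
width: 0.39
finger_force: 0.0
```

{"name": "send_rows", "arguments": {"commands": [[155, 0, -0.001, -0.04, 0, 0, 0], [155, 0, -0.001, -0.038, 0, 0, 0], [155, 0, 0, 0, 0, 0, 0], [255, 0, 0, 0, 0, 0, 0], [255, 0, 0, 0, 0, 0, 0]]}}

```text
t: 3.5
eef_pos: [0.51, 0.0624, 0.0559]
tool_rot: [0.764, 0.645, 0.0, 0.0]
force: [0.7, -1.7, -8.5]
width: 0.246
finger_force: 31.0
```

{"name": "send_rows", "arguments": {"commands": [[255, 0, 0, 0, 0, 0, 0], [255, 0, 0, 0, 0, 0, 0], [255, 0, 0, 0, 0, 0, 0]]}}

```text
t: 3.88
eef_pos: [0.51, 0.0625, 0.0559]
tool_rot: [0.764, 0.645, 0.0, 0.0]
force: [-0.5, -1.3, -2.6]
width: 0.247
finger_force: 31.4
```

{"name": "send_rows", "arguments": {"commands": [[255, -0.0133, -0.0008, 0, 0, 0, 10.2], [255, -0.0129, -0.0032, 0, 0, 0, 10.2], [255, -0.0122, -0.0053, 0, 0, 0, 10.2], [255, -0.0111, -0.0075, 0, 0, 0, 10.2]]}}

```text
t: 4.38
eef_pos: [0.46, 0.0464, 0.0559]
tool_rot: [0.489, 0.872, 0.001, -0.0]
force: [-0.0, -0.3, -2.2]
width: 0.25
finger_force: 31.5
```

{"name": "send_rows", "arguments": {"commands": [[255, -0.0096, -0.0093, 0, 0, 0, 10.2], [255, -0.0077, -0.0108, 0, 0, 0, 10.2], [255, -0.0057, -0.0121, 0, 0, 0, 10.2], [255, -0.0035, -0.0128, 0, 0, 0, 10.2], [255, 0, 0, 0, 0, 0, 0]]}}

```text
t: 5.0
eef_pos: [0.4314, 0.0003, 0.0559]
tool_rot: [0.157, 0.988, -0.0, -0.002]
force: [-8.1, -2.7, 5.3]
width: 0.246
finger_force: 32.3
```

{"name": "send_rows", "arguments": {"commands": [[255, 0, 0, 0, 0, 0, 0], [255, 0, 0, 0, 0, 0, 0], [255, 0, 0, 0, 0, 0, 0]]}}

```text
t: 5.38
eef_pos: [0.4314, 0.0005, 0.0558]
tool_rot: [0.157, 0.988, -0.001, -0.002]
force: [-9.1, -2.9, 5.7]
width: 0.245
finger_force: 32.4
```

{"name": "send_rows", "arguments": {"commands": [[110, 0, 0, 0, 0, 0, 0], [110, 0, 0, 0, 0, 0, 0], [110, 0, 0, 0.04, 0, 0, 0], [110, 0, 0, 0.06, 0, 0, 0], [60, 0.057, 0.0095, 0.005, 0, 0, 4]]}}

```text
t: 6.0
eef_pos: [0.4925, 0.01, 0.1669]
tool_rot: [0.122, 0.992, -0.0, 0.005]
force: [1.6, -0.4, 0.4]
width: 0.756
finger_force: 0.0
```

{"name": "send_rows", "arguments": {"commands": [[60, 0.057, 0.0095, 0, 0, 0, 4], [60, 0.057, 0.0095, 0, 0, 0, 0], [60, 0, 0, 0, 0, 0, 0], [60, 0, 0, 0, 0, 0, 0]]}}

```text
t: 6.5
eef_pos: [0.6043, 0.0295, 0.1597]
tool_rot: [0.088, 0.996, 0.0, -0.001]
force: [-0.1, 0.6, 0.3]
width: 0.766
finger_force: 0.0
```

```bash
python3 - <<'E'
from h import *
sh();k=snap("wrist","w3")
E
```

```text
t 6.5 tcp [0.6043 0.0295 0.1597] yaw of closing line 79.94 z [-0.001  0.    -1.   ] F [-0.1  0.6  0.3] w 0.766 ff 0.0 q [-0.08  0.4  -0.    1.17  0.    0.09]
```

View pics/w3.png

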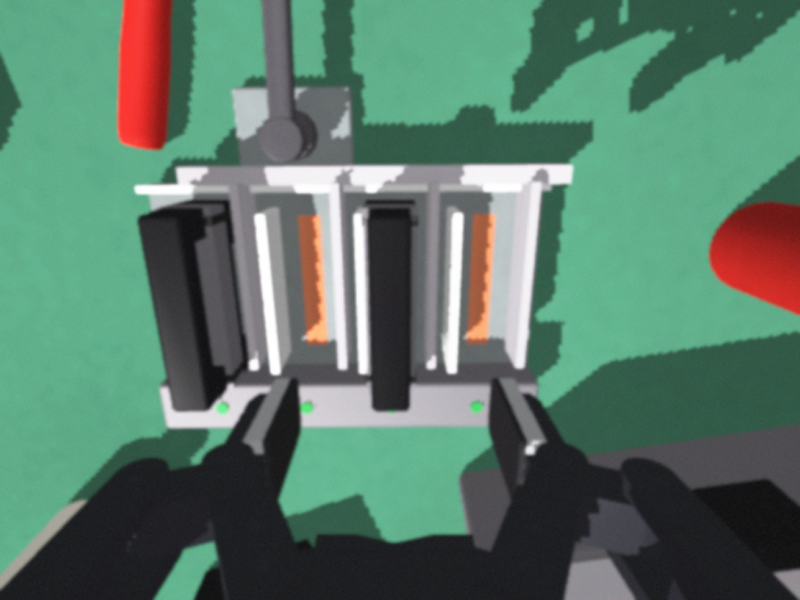

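```bash
python3 - <<'E'
from h import *
k=load("w3")
U=lambda u,v,z:unproj(k,np.array([u,v])/1.5625,z)
yaw=np.radians(-9.8);ex=np.array([np.cos(yaw),np.sin(yaw)]);ey=np.array([-ex[1],ex[0]])
def pr(n,*p):
    q=[U(*a) for a in p];m=np.mean(q,0);d=q[1]-q[0]
    print(n,[np.round(x[:2],4).tolist() for x in q],"mid",np.round(m[:2],4),"len",np.round(np.linalg.norm(d),4),"yaw",np.round(np.degrees(np.arctan2(d[1],d[0])),1),"ey",np.round(m[:2]@ey,4),"ex",np.round(m[:2]@ex,4))
pr("c1",(390,216,.084),(391,407,.084)); pr("c0",(159,218,.084),(192,407,.084))
for n,a,b in[("w a",(262,212),(278,372)),("wB",(337,190),(343,368)),("wC",(360,212),(363,372)),("wD",(457,212),(452,372)),("wE",(535,190),(520,366)),("g1",(240,190),(254,368)),("g2",(434,190),(431,368))]:
    pr(n,(*a,.046),(*b,.046))
pr("floor1",(311,215,.012),(317,342,.012));pr("floor3",(482,215,.012),(479,342,.012))
E
```

```text
c1 [[0.5515, 0.0367], [0.6546, 0.0186]] mid [0.6031 0.0276] len 0.1047 yaw -9.9 ey 0.1299 ex 0.5896
c0 [[0.533, -0.0725], [0.6354, -0.0897]] mid [ 0.5842 -0.0811] len 0.1038 yaw -9.5 ey 0.0195 ex 0.5895
w a [[0.5419, -0.0349], [0.6405, -0.0516]] mid [ 0.5912 -0.0433] len 0.1 yaw -9.6 ey 0.058 ex 0.5899
wB [[0.5375, 0.0091], [0.6449, -0.0106]] mid [ 0.5912 -0.0008] len 0.1092 yaw -10.4 ey 0.0999 ex 0.5827
wC [[0.5515, 0.0192], [0.6499, 0.0012]] mid [0.6007 0.0102] len 0.1 yaw -10.4 ey 0.1123 ex 0.5902
wD [[0.561, 0.0728], [0.6597, 0.0565]] mid [0.6103 0.0646] len 0.1 yaw -9.3 ey 0.1676 ex 0.5904
wE [[0.5566, 0.1167], [0.663, 0.0992]] mid [0.6098 0.1079] len 0.1078 yaw -9.4 ey 0.2102 ex 0.5825
g1 [[0.5281, -0.0436], [0.6351, -0.0658]] mid [ 0.5816 -0.0547] len 0.1093 yaw -11.7 ey 0.0451 ex 0.5824
g2 [[0.5469, 0.0618], [0.6546, 0.0439]] mid [0.6007 0.0529] len 0.1092 yaw -9.5 ey 0.1543 ex 0.583
floor1 [[0.5518, -0.0152], [0.6384, -0.0316]] mid [ 0.5951 -0.0234] len 0.088 yaw -10.7 ey 0.0783 ex 0.5904
floor3 [[0.5709, 0.092], [0.6581, 0.0799]] mid [0.6145 0.086 ] len 0.0881 yaw -7.9 ey 0.1893 ex 0.5909
```

{"name": "send_rows", "arguments": {"commands": [[110, -0.0013, -0.002, -0.03, 0, 0, 0], [110, 0, 0, -0.04, 0, 0, 0], [110, 0, 0, -0.033, 0, 0, 0], [110, 0, 0, 0, 0, 0, 0], [255, 0, 0, 0, 0, 0, 0]], "squeeze": 60}}

```text
t: 7.18
eef_pos: [0.6038, 0.0271, 0.0592]
tool_rot: [0.088, 0.996, 0.0, 0.001]
force: [0.3, 0.3, -0.1]
width: 0.368
finger_force: 0.0
```

{"name": "send_rows", "arguments": {"commands": [[255, 0, 0, 0, 0, 0, 0], [255, 0, 0, 0, 0, 0, 0], [255, 0, 0, 0, 0, 0, 0], [255, 0, 0, 0, 0, 0, 0]]}}

```text
t: 7.68
eef_pos: [0.6047, 0.0271, 0.0599]
tool_rot: [0.088, 0.996, -0.0, 0.002]
force: [-2.1, -0.3, 8.3]
width: 0.242
finger_force: 60.4
```

{"name": "send_rows", "arguments": {"commands": [[255, 0, 0, 0.02, 0, 0, 0], [255, 0, 0, 0.045, 0, 0, 0], [255, 0, 0, 0.055, 0, 0, 0], [255, 0, 0, 0.055, 0, 0, 0], [255, 0, 0, 0, 0, 0, 0]]}}

```text
t: 8.3
eef_pos: [0.6062, 0.0271, 0.2381]
tool_rot: [0.088, 0.996, 0.0, 0.005]
force: [0.4, -0.5, -4.6]
width: 0.245
finger_force: 59.6
```

```bash
python3 - <<'E'
from h import *
kt=K_T("top");im=read_camera("top");hsv=cv2.cvtColor(im,cv2.COLOR_RGB2HSV)
m=cv2.inRange(hsv,(8,180,90),(22,255,255));m[:, :95]=0;m[:,165:]=0;m[:140]=0;m[220:]=0
m=cv2.morphologyEx(m,cv2.MORPH_OPEN,np.ones((3,3)))
pts=np.array([unproj(kt,(u,v),.024)[:2] for v,u in zip(*np.nonzero(m))],np.float32)
print(cv2.minAreaRect(pts),cv2.boundingRect(m))
cv2.imwrite("pics/top2.png",cv2.resize(im[130:230,90:290,::-1],None,fx=4,fy=4,interpolation=cv2.INTER_CUBIC))
sh()
E
```

```text
((0.5239498019218445, 0.3807717561721802), (0.13536180555820465, 0.16956166923046112), 88.55268859863281) (107, 150, 48, 58)
t 8.35 tcp [0.6047 0.0272 0.2347] yaw of closing line 79.92 z [ 0.005 -0.    -1.   ] F [ 0.2 -0.2 -4.9] w 0.243 ff 59.6 q [-0.09  0.37  0.13  1.33  0.    0.09]
```

View pics/top2.png

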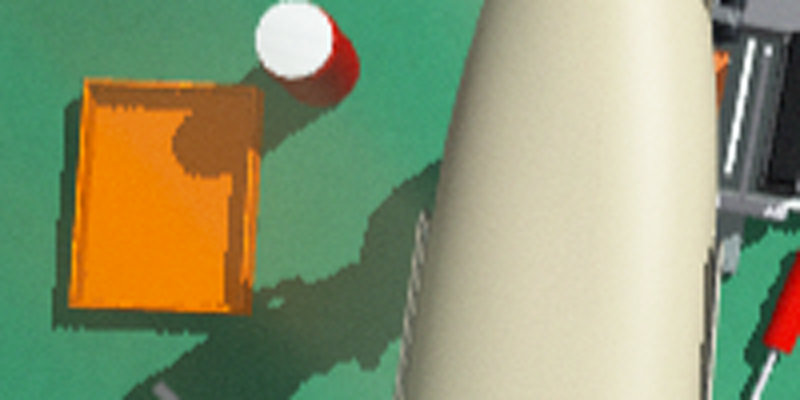

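{"name": "send_rows", "arguments": {"commands": [[255, -0.0111, 0.0549, 0, 0, 0, 1.15], [255, -0.0111, 0.0549, 0, 0, 0, 1.15], [255, -0.0111, 0.0549, 0, 0, 0, 1.15], [255, -0.0111, 0.0549, 0, 0, 0, 1.15], [255, -0.0111, 0.0549, 0, 0, 0, 1.15]]}}

```text
t: 8.98
eef_pos: [0.5461, 0.3029, 0.2293]
tool_rot: [0.038, 0.999, -0.001, -0.002]
force: [0.6, -0.5, -4.2]
width: 0.245
finger_force: 60.0
```

{"name": "send_rows", "arguments": {"commands": [[255, -0.0111, 0.0549, 0, 0, 0, 1.15], [255, -0.0111, 0.0549, 0, 0, 0, 1.15], [255, 0, 0, -0.06, 0, 0, 0], [255, 0, 0, -0.06, 0, 0, 0], [255, 0, 0, 0, 0, 0, 0]]}}

```text
t: 9.6
eef_pos: [0.5192, 0.408, 0.1033]
tool_rot: [0.017, 1.0, -0.005, -0.008]
force: [-0.8, 0.2, -3.5]
width: 0.244
finger_force: 60.5
```

{"name": "send_rows", "arguments": {"commands": [[255, 0, 0, -0.04, 0, 0, 0], [255, 0, 0, -0.013, 0, 0, 0], [255, 0, 0, 0, 0, 0, 0], [255, 0, 0, 0, 0, 0, 0]]}}

```text
t: 10.1
eef_pos: [0.527, 0.4122, 0.0616]
tool_rot: [0.018, 1.0, 0.001, 0.001]
force: [-1.3, 0.7, -4.2]
width: 0.248
finger_force: 60.5
```

{"name": "send_rows", "arguments": {"commands": [[255, 0, 0, -0.007, 0, 0, 0], [255, 0, 0, 0, 0, 0, 0], [255, 0, 0, -0.003, 0, 0, 0], [255, 0, 0, 0, 0, 0, 0]]}}

```text
t: 10.6
eef_pos: [0.5257, 0.4117, 0.0519]
tool_rot: [0.018, 1.0, 0.0, 0.001]
force: [-3.8, -2.8, 8.2]
width: 0.247
finger_force: 62.2
```

{"name": "send_rows", "arguments": {"commands": [[130, 0, 0, 0, 0, 0, 0], [130, 0, 0, 0, 0, 0, 0], [130, 0, 0, 0, 0, 0, 0], [130, 0, 0, 0.05, 0, 0, 0], [130, 0, 0, 0.06, 0, 0, 0]]}}

```text
t: 11.22
eef_pos: [0.5248, 0.4109, 0.1586]
tool_rot: [0.018, 1.0, -0.001, -0.002]
force: [1.6, 0.5, 0.8]
width: 0.493
finger_force: 0.0
```

{"name": "send_rows", "arguments": {"commands": [[130, 0, -0.02, 0.05, 0, 0, 0], [130, 0.007, -0.059, 0, 0, 0, -1], [130, 0.007, -0.059, 0, 0, 0, -1], [130, 0.007, -0.059, 0, 0, 0, -1], [130, 0.007, -0.059, 0, 0, 0, -1]]}}

```text
t: 11.85
eef_pos: [0.5539, 0.1538, 0.2094]
tool_rot: [0.053, 0.999, 0.0, 0.0]
force: [1.2, -0.6, -0.6]
width: 0.49
finger_force: 0.0
```

{"name": "send_rows", "arguments": {"commands": [[110, 0.0075, -0.059, 0, 0, 0, -1], [110, 0.0075, -0.059, 0, 0, 0, -1], [110, 0.0075, -0.059, 0, 0, 0, -1], [110, 0.0075, -0.059, 0, 0, 0, -1], [110, 0, 0, 0, 0, 0, 0]]}}

```text
t: 12.48
eef_pos: [0.5842, -0.0848, 0.2089]
tool_rot: [0.091, 0.996, -0.0, 0.0]
force: [-0.3, 0.6, -0.3]
width: 0.569
finger_force: 0.0
```

{"name": "send_rows", "arguments": {"commands": [[110, 0, 0, 0, 0, 0, 0], [110, 0, 0, 0, 0, 0, 0]]}}

```text
t: 12.72
eef_pos: [0.5836, -0.0791, 0.2093]
tool_rot: [0.087, 0.996, 0.0, -0.0]
force: [0.4, 0.2, -0.6]
width: 0.572
finger_force: 0.0
```

{"name": "send_rows", "arguments": {"commands": [[110, 0.0006, -0.002, -0.05, 0, 0, 0], [110, 0, 0, -0.055, 0, 0, 0], [110, 0, 0, -0.045, 0, 0, 0], [110, 0, 0, 0, 0, 0, 0], [110, 0, 0, 0, 0, 0, 0]]}}

```text
t: 13.35
eef_pos: [0.5854, -0.0817, 0.0611]
tool_rot: [0.087, 0.996, -0.0, 0.001]
force: [-0.0, -0.1, 1.3]
width: 0.567
finger_force: 0.0
```

{"name": "send_rows", "arguments": {"commands": [[255, 0, 0, 0, 0, 0, 0], [255, 0, 0, 0, 0, 0, 0], [255, 0, 0, 0, 0, 0, 0], [255, 0, 0, 0, 0, 0, 0], [255, 0, 0, 0, 0, 0, 0]]}}

```text
t: 13.98
eef_pos: [0.5861, -0.083, 0.0619]
tool_rot: [0.087, 0.996, -0.0, 0.002]
force: [-1.3, -0.7, 6.2]
width: 0.247
finger_force: 59.9
```

{"name": "send_rows", "arguments": {"commands": [[255, 0, 0, 0.02, 0, 0, 0], [255, 0, 0, 0.045, 0, 0, 0], [255, 0, 0, 0.055, 0, 0, 0], [255, 0, 0, 0.055, 0, 0, 0], [255, 0, 0, 0, 0, 0, 0]]}}

```text
t: 14.6
eef_pos: [0.5869, -0.0832, 0.2399]
tool_rot: [0.087, 0.996, -0.001, 0.005]
force: [0.2, -0.5, -4.7]
width: 0.24
finger_force: 59.7
```

{"name": "send_rows", "arguments": {"commands": [[255, -0.0078, 0.0548, 0, 0, 0, 1], [255, -0.0078, 0.0548, 0, 0, 0, 1], [255, -0.0078, 0.0548, 0, 0, 0, 1], [255, -0.0078, 0.0548, 0, 0, 0, 1], [255, -0.0078, 0.0548, 0, 0, 0, 1]]}}

```text
t: 15.22
eef_pos: [0.5438, 0.193, 0.2323]
tool_rot: [0.044, 0.999, -0.0, -0.001]
force: [1.4, -0.3, -4.4]
width: 0.249
finger_force: 60.1
```

{"name": "send_rows", "arguments": {"commands": [[255, -0.0078, 0.0548, 0, 0, 0, 1], [255, -0.0078, 0.0548, 0, 0, 0, 1], [255, -0.0078, 0.0548, 0, 0, 0, 1], [255, 0, 0, -0.03, 0, 0, 0], [255, 0, 0, -0.03, 0, 0, 0]]}}

```text
t: 15.85
eef_pos: [0.5205, 0.3566, 0.1715]
tool_rot: [0.017, 1.0, -0.001, -0.001]
force: [-0.1, 0.3, -4.8]
width: 0.247
finger_force: 60.5
```

{"name": "send_rows", "arguments": {"commands": [[255, 0, 0, -0.04, 0, 0, 0], [255, 0, 0, -0.04, 0, 0, 0], [255, 0, 0, -0.03, 0, 0, 0], [255, 0, 0, 0, 0, 0, 0], [255, 0, 0, 0, 0, 0, 0]]}}

```text
t: 16.48
eef_pos: [0.522, 0.356, 0.0646]
tool_rot: [0.018, 1.0, 0.0, -0.0]
force: [0.5, -0.4, -4.3]
width: 0.245
finger_force: 60.5
```

{"name": "send_rows", "arguments": {"commands": [[255, 0, 0, -0.007, 0, 0, 0], [255, 0, 0, -0.004, 0, 0, 0], [255, 0, 0, 0, 0, 0, 0], [255, 0, 0, 0, 0, 0, 0]]}}

```text
t: 16.98
eef_pos: [0.5223, 0.3562, 0.054]
tool_rot: [0.018, 1.0, 0.0, 0.001]
force: [-0.4, -0.1, -1.9]
width: 0.246
finger_force: 60.9
```

{"name": "send_rows", "arguments": {"commands": [[255, 0, 0, -0.0015, 0, 0, 0], [130, 0, 0, 0, 0, 0, 0], [130, 0, 0, 0, 0, 0, 0], [130, 0, 0, 0.05, 0, 0, 0], [130, 0, 0, 0.06, 0, 0, 0]]}}

```text
t: 17.6
eef_pos: [0.521, 0.3554, 0.1614]
tool_rot: [0.018, 1.0, -0.001, -0.002]
force: [1.0, 0.8, 0.8]
width: 0.49
finger_force: 0.0
```

{"name": "send_rows", "arguments": {"commands": [[60, 0, 0, 0.06, 0, 0, 0], [60, 0, 0, 0.06, 0, 0, 0], [60, -0.011, -0.058, 0, 0, 0, 0], [60, -0.011, -0.058, 0, 0, 0, 0], [60, -0.011, -0.058, 0, 0, 0, 0]]}}

```text
t: 18.23
eef_pos: [0.4887, 0.1806, 0.282]
tool_rot: [0.017, 1.0, 0.0, 0.001]
force: [0.3, -0.7, 0.7]
width: 0.766
finger_force: 0.0
```

{"name": "send_rows", "arguments": {"commands": [[60, -0.011, -0.058, 0, 0, 0, 0], [60, -0.011, -0.058, 0, 0, 0, 0], [60, -0.011, -0.058, 0, 0, 0, 0], [60, -0.011, -0.058, 0, 0, 0, 0], [60, -0.011, -0.058, 0, 0, 0, 0]]}}

```text
t: 18.85
eef_pos: [0.4335, -0.1098, 0.2821]
tool_rot: [0.018, 1.0, -0.0, 0.001]
force: [1.2, -1.0, 0.3]
width: 0.765
finger_force: 0.0
```

{"name": "send_rows", "arguments": {"commands": [[60, -0.011, -0.058, 0, 0, 0, 0], [60, -0.011, -0.058, 0, 0, 0, 0], [60, -0.011, -0.058, 0, 0, 0, 0], [60, 0, 0, 0, 0, 0, 0], [60, 0, 0, 0, 0, 0, 0]]}}

```text
t: 19.48
eef_pos: [0.4007, -0.2818, 0.2816]
tool_rot: [0.018, 1.0, 0.0, -0.0]
force: [-0.1, -0.1, -0.2]
width: 0.766
finger_force: 0.0
```

```bash
python3 - <<'E'
from h import *
sh();k=snap("wrist","w4")
im=read_camera("top");cv2.imwrite("pics/top3.png",cv2.resize(im[110:260,95:295,::-1],None,fx=4,fy=4,interpolation=cv2.INTER_CUBIC))
E
```

```text
t 19.48 tcp [ 0.4007 -0.2818  0.2816] yaw of closing line 87.92 z [-0.     0.001 -1.   ] F [-0.1 -0.1 -0.2] w 0.766 ff 0.0 q [-0.78  0.14 -0.06  1.38  0.   -0.74]
```

View pics/w4.png

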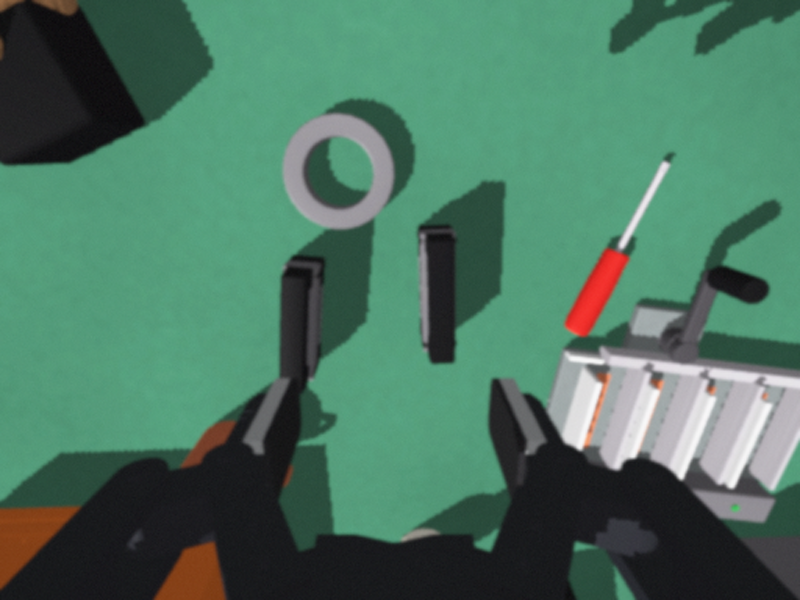

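View pics/top3.png

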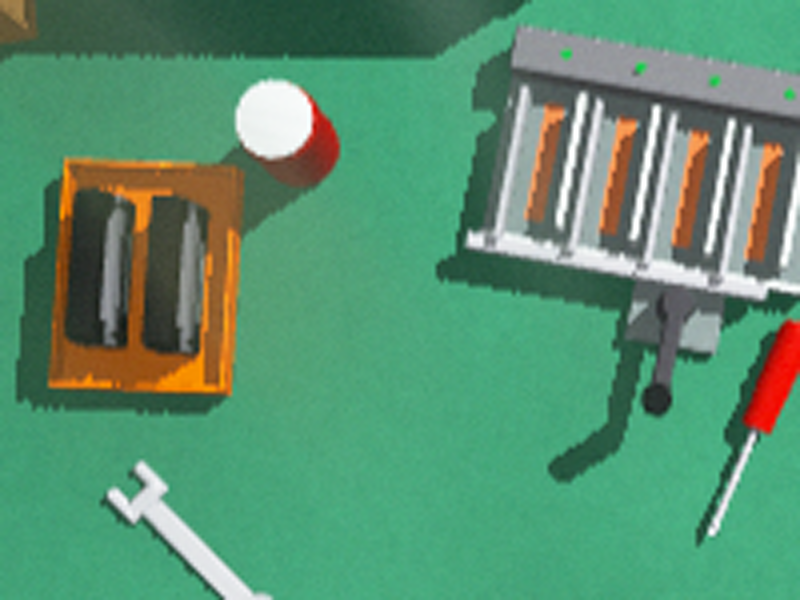

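```bash
python3 - <<'E'
from h import *
k=load("w4")
U=lambda u,v,z:unproj(k,np.array([u,v])/1.5625,z)
for n,a,b in[("A",(440,238),(442,361)),("A left",(428,238),(429,361)),("A right",(454,238),(454,360)),("B",(295,271),(292,380)),("Bleft",(283,272),(281,378))]:
    p,q=U(*a,.072),U(*b,.072);d=q-p;print(n,np.round(p,4),np.round(q,4),"mid",np.round((p+q)/2,4),np.linalg.norm(d),np.degrees(np.arctan2(d[1],d[0])))
E
```

```text
A [ 0.3848 -0.245   0.072 ] [ 0.4918 -0.2437  0.072 ] mid [ 0.4383 -0.2444  0.072 ] 0.10694788620144316 0.6867516199968895
A left [ 0.3845 -0.2544  0.072 ] [ 0.4913 -0.2549  0.072 ] mid [ 0.4379 -0.2547  0.072 ] 0.10687537696142246 -0.2617794324200543
A right [ 0.3852 -0.234   0.072 ] [ 0.4912 -0.2334  0.072 ] mid [ 0.4382 -0.2337  0.072 ] 0.10596597009333507 0.3327838343934937
B [ 0.4073 -0.3617  0.072 ] [ 0.5053 -0.3749  0.072 ] mid [ 0.4563 -0.3683  0.072 ] 0.09887137551454801 -7.6419463788472255
Bleft [ 0.4078 -0.3715  0.072 ] [ 0.503  -0.3842  0.072 ] mid [ 0.4554 -0.3778  0.072 ] 0.09606815847616106 -7.64885100654946
```

{"name": "send_rows", "arguments": {"commands": [[60, 0.019, 0.019, -0.05, 0, 0, 1.2], [60, 0.0185, 0.0185, -0.05, 0, 0, 1.2], [80, 0, 0, -0.05, 0, 0, 0], [80, 0, 0, -0.045, 0, 0, 0], [80, 0, 0, 0, 0, 0, 0]]}}

```text
t: 20.2
eef_pos: [0.4364, -0.2409, 0.0842]
tool_rot: [-0.005, 1.0, 0.002, -0.003]
force: [-0.5, 0.2, -0.3]
width: 0.687
finger_force: 0.0
```

{"name": "send_rows", "arguments": {"commands": [[80, 0, 0, 0, 0, 0, 0]]}}

```text
t: 20.32
eef_pos: [0.4395, -0.2443, 0.0885]
tool_rot: [-0.004, 1.0, -0.001, 0.001]
force: [-0.4, -1.2, 0.4]
width: 0.687
finger_force: 0.0
```

{"name": "send_rows", "arguments": {"commands": [[80, -0.001, 0, -0.03, 0, 0, 0], [80, 0, 0, -0.01, 0, 0, 0], [80, 0, 0, 0, 0, 0, 0], [255, 0, 0, 0, 0, 0, 0], [255, 0, 0, 0, 0, 0, 0]], "squeeze": 60}}

```text
t: 20.95
eef_pos: [0.438, -0.245, 0.0478]
tool_rot: [-0.003, 1.0, -0.0, 0.001]
force: [0.2, 2.5, 0.7]
width: 0.269
finger_force: 0.5
```

{"name": "send_rows", "arguments": {"commands": [[255, 0, 0, 0, 0, 0, 0], [255, 0, 0, 0, 0, 0, 0], [255, 0, 0, 0, 0, 0, 0]]}}

```text
t: 21.32
eef_pos: [0.4381, -0.2448, 0.0479]
tool_rot: [-0.003, 1.0, -0.0, 0.001]
force: [-0.4, 0.9, 5.0]
width: 0.245
finger_force: 59.1
```

{"name": "send_rows", "arguments": {"commands": [[255, 0, 0, 0.02, 0, 0, 0], [255, 0, 0, 0.055, 0, 0, 0], [255, 0, 0, 0.055, 0, 0, 0], [255, 0, 0, 0.055, 0, 0, 0], [255, 0.0277, 0.046, 0, 0, 0, -1.7]]}}

```text
t: 21.95
eef_pos: [0.4668, -0.2021, 0.2364]
tool_rot: [0.015, 1.0, -0.003, 0.004]
force: [1.7, -0.0, -6.5]
width: 0.245
finger_force: 60.5
```

{"name": "send_rows", "arguments": {"commands": [[255, 0.0277, 0.046, 0, 0, 0, -1.7], [255, 0.0277, 0.046, 0, 0, 0, -1.7], [255, 0.0277, 0.046, 0, 0, 0, -1.7], [255, 0.0277, 0.046, 0, 0, 0, -1.7], [255, 0.0277, 0.046, 0, 0, 0, -1.6]]}}

```text
t: 22.58
eef_pos: [0.6036, 0.033, 0.2307]
tool_rot: [0.085, 0.996, -0.0, -0.001]
force: [0.2, -1.1, -4.9]
width: 0.246
finger_force: 60.6
```

{"name": "send_rows", "arguments": {"commands": [[255, 0, 0, -0.04, 0, 0, 0], [255, 0, 0, -0.04, 0, 0, 0], [255, 0, 0, 0, 0, 0, 0], [255, 0, 0, 0, 0, 0, 0], [255, 0, 0, 0, 0, 0, 0]]}}

```text
t: 23.2
eef_pos: [0.605, 0.0311, 0.1541]
tool_rot: [0.085, 0.996, 0.0, 0.002]
force: [0.3, 0.3, -4.7]
width: 0.247
finger_force: 60.9
```

```bash
python3 -c "
from h import *
sh()"
```

```text
t 23.2 tcp [0.605  0.0311 0.1541] yaw of closing line 80.24 z [ 0.004 -0.    -1.   ] F [ 0.3  0.3 -4.7] w 0.247 ff 60.9 q [-0.08  0.4  -0.02  1.15  0.    0.09]
```

Good; go down: pack bottom reaches the floor at TCP z ≈ 0.060.

{"name": "send_rows", "arguments": {"commands": [[255, 0, 0, -0.025, 0, 0, 0], [255, 0, 0, -0.02, 0, 0, 0], [255, 0, 0, 0, 0, 0, 0], [255, 0, 0, -0.015, 0, 0, 0], [255, 0, 0, 0, 0, 0, 0]]}}

```text
t: 23.82
eef_pos: [0.6032, 0.0314, 0.0914]
tool_rot: [0.085, 0.996, 0.0, -0.0]
force: [-0.8, 0.3, -4.9]
width: 0.25
finger_force: 60.8
```

{"name": "send_rows", "arguments": {"commands": [[255, 0, 0, -0.014, 0, 0, 0], [255, 0, 0, -0.014, 0, 0, 0], [255, 0, 0, 0, 0, 0, 0], [255, 0, 0, 0, 0, 0, 0]]}}

```text
t: 24.32
eef_pos: [0.6035, 0.0315, 0.0636]
tool_rot: [0.085, 0.996, 0.0, -0.0]
force: [-0.6, -0.7, -5.4]
width: 0.242
finger_force: 61.0
```

{"name": "send_rows", "arguments": {"commands": [[255, 0, 0, -0.003, 0, 0, 0], [255, 0, 0, 0, 0, 0, 0], [255, 0, 0, -0.002, 0, 0, 0], [255, 0, 0, 0, 0, 0, 0]]}}

```text
t: 24.82
eef_pos: [0.6038, 0.0315, 0.0602]
tool_rot: [0.085, 0.996, 0.0, 0.001]
force: [-3.8, 0.2, 4.0]
width: 0.246
finger_force: 62.1
```

{"name": "send_rows", "arguments": {"commands": [[130, 0, 0, 0, 0, 0, 0], [130, 0, 0, 0, 0, 0, 0], [130, 0, 0, 0.05, 0, 0, 0], [130, 0, 0, 0.06, 0, 0, 0], [100, 0, 0, 0.06, 0, 0, 0]]}}

```text
t: 25.45
eef_pos: [0.6037, 0.0314, 0.2306]
tool_rot: [0.085, 0.996, 0.0, 0.0]
force: [1.3, -0.3, 0.5]
width: 0.606
finger_force: 0.0
```

{"name": "send_rows", "arguments": {"commands": [[60, -0.0236, -0.05, 0.01, 0, 0, 1], [60, -0.0236, -0.05, 0.01, 0, 0, 1], [60, -0.0236, -0.05, 0, 0, 0, 0], [60, -0.0236, -0.05, 0, 0, 0, 0], [60, -0.0236, -0.05, 0, 0, 0, 0]]}}

```text
t: 26.08
eef_pos: [0.4851, -0.2203, 0.2492]
tool_rot: [0.067, 0.998, -0.0, 0.001]
force: [0.1, -0.5, -0.7]
width: 0.763
finger_force: 0.0
```

{"name": "send_rows", "arguments": {"commands": [[60, -0.0236, -0.05, 0, 0, 0, 0], [60, -0.0236, -0.05, 0, 0, 0, 0], [60, -0.0236, -0.05, 0, 0, 0, 0], [60, 0, 0, 0, 0, 0, 0], [60, 0, 0, 0, 0, 0, 0]]}}

```text
t: 26.7
eef_pos: [0.4148, -0.3685, 0.2488]
tool_rot: [0.068, 0.998, 0.0, 0.0]
force: [0.6, -0.2, -0.1]
width: 0.761
finger_force: 0.0
```

```bash
python3 - <<'E'
from h import *
sh();k=snap("wrist","w5",s=1.25)
E
```

```text
t 26.7 tcp [ 0.4148 -0.3685  0.2488] yaw of closing line 82.23 z [ 0.     0.001 -1.   ] F [ 0.6 -0.2 -0.1] w 0.761 ff 0.0 q [-0.87  0.27  0.03  1.33  0.   -0.74]
```

View pics/w5.png

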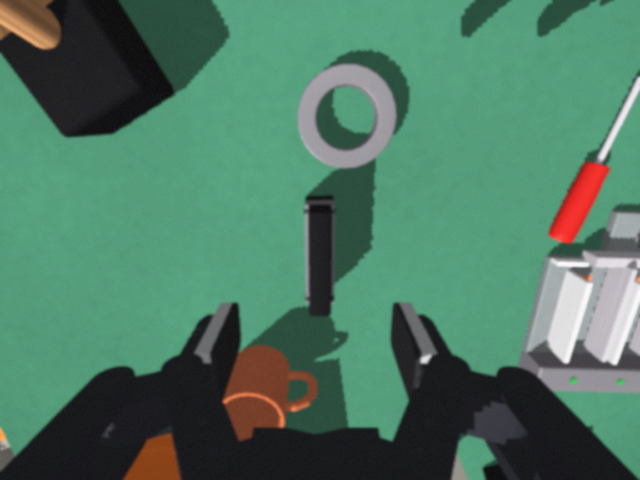

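```bash
python3 - <<'E'
from h import *
k=load("w5")
p,q=[unproj(k,np.array(a)/1.25,.072) for a in[(320,208),(320,315)]];d=q-p
print(p,q,(p+q)/2,np.linalg.norm(d),np.degrees(np.arctan2(d[1],d[0])))
print("mug",unproj(k,np.array((268,365))/1.25,0))
E
```

```text
[ 0.40811278 -0.36336424  0.072     ] [ 0.51697309 -0.3778046   0.072     ] [ 0.46254294 -0.37058442  0.072     ] 0.10981389297740267 -7.556192412709178
mug [ 0.62259798 -0.45879074  0.        ]
```

{"name": "send_rows", "arguments": {"commands": [[60, 0.024, -0.001, -0.05, 0, 0, 0], [80, 0.0235, -0.001, -0.055, 0, 0, 0], [80, 0, 0, -0.055, 0, 0, 0], [80, 0, 0, 0, 0, 0, 0], [80, 0, 0, 0, 0, 0, 0]]}}

```text
t: 27.38
eef_pos: [0.4635, -0.3704, 0.0909]
tool_rot: [0.067, 0.998, -0.001, 0.001]
force: [0.2, 0.1, 1.0]
width: 0.685
finger_force: 0.0
```

{"name": "send_rows", "arguments": {"commands": [[80, 0, 0, -0.03, 0, 0, 0], [80, 0, 0, -0.01, 0, 0, 0], [80, 0, 0, 0, 0, 0, 0], [255, 0, 0, 0, 0, 0, 0], [255, 0, 0, 0, 0, 0, 0]]}}

```text
t: 28.0
eef_pos: [0.4629, -0.3711, 0.05]
tool_rot: [0.067, 0.998, -0.001, 0.001]
force: [1.1, 0.3, -1.3]
width: 0.265
finger_force: 0.0
```

{"name": "send_rows", "arguments": {"commands": [[255, 0, 0, 0, 0, 0, 0], [255, 0, 0, 0, 0, 0, 0], [255, 0, 0, 0, 0, 0, 0]]}}

```text
t: 28.38
eef_pos: [0.463, -0.371, 0.0502]
tool_rot: [0.067, 0.998, -0.001, 0.001]
force: [-0.6, 0.9, 6.1]
width: 0.243
finger_force: 60.1
```

{"name": "send_rows", "arguments": {"commands": [[255, 0, 0, 0.02, 0, 0, 0], [255, 0, 0, 0.055, 0, 0, 0], [255, 0, 0, 0.055, 0, 0, 0], [255, 0, 0, 0.055, 0, 0, 0], [255, 0.0204, 0.0489, 0, 0, 0, -0.35]]}}

```text
t: 29.0
eef_pos: [0.4842, -0.3259, 0.2387]
tool_rot: [0.073, 0.997, -0.003, 0.004]
force: [1.5, 0.8, -4.7]
width: 0.241
finger_force: 60.0
```

{"name": "send_rows", "arguments": {"commands": [[255, 0.0204, 0.0489, 0, 0, 0, -0.35], [255, 0.0204, 0.0489, 0, 0, 0, -0.35], [255, 0.0204, 0.0489, 0, 0, 0, -0.35], [255, 0.0204, 0.0489, 0, 0, 0, -0.35], [255, 0.0204, 0.0489, 0, 0, 0, -0.35]]}}

```text
t: 29.62
eef_pos: [0.5846, -0.0754, 0.233]
tool_rot: [0.086, 0.996, 0.0, -0.001]
force: [0.3, -0.5, -3.9]
width: 0.245
finger_force: 60.1
```

{"name": "send_rows", "arguments": {"commands": [[255, 0, 0, -0.04, 0, 0, 0], [255, 0, 0, -0.04, 0, 0, 0], [255, 0, 0, 0, 0, 0, 0], [255, 0, 0, 0, 0, 0, 0], [255, 0, 0, 0, 0, 0, 0]]}}

```text
t: 30.25
eef_pos: [0.586, -0.0778, 0.156]
tool_rot: [0.086, 0.996, -0.0, 0.002]
force: [1.0, -0.4, -3.1]
width: 0.245
finger_force: 60.3
```

```bash
python3 -c "
from h import *
sh()"
```

```text
t 30.25 tcp [ 0.586  -0.0778  0.156 ] yaw of closing line 80.14 z [ 0.003 -0.001 -1.   ] F [ 1.  -0.4 -3.1] w 0.245 ff 60.3 q [-0.27  0.37 -0.06  1.14  0.   -0.1 ]
```

{"name": "send_rows", "arguments": {"commands": [[255, 0, 0, -0.025, 0, 0, 0], [255, 0, 0, -0.02, 0, 0, 0], [255, 0, 0, 0, 0, 0, 0], [255, 0, 0, -0.015, 0, 0, 0], [255, 0, 0, 0, 0, 0, 0]]}}

```text
t: 30.88
eef_pos: [0.5843, -0.0771, 0.0934]
tool_rot: [0.086, 0.996, 0.0, -0.0]
force: [0.3, 0.2, -4.0]
width: 0.241
finger_force: 60.2
```

{"name": "send_rows", "arguments": {"commands": [[255, 0, 0, -0.014, 0, 0, 0], [255, 0, 0, -0.014, 0, 0, 0], [255, 0, 0, 0, 0, 0, 0], [255, 0, 0, -0.003, 0, 0, 0], [255, 0, 0, 0, 0, 0, 0]]}}

```text
t: 31.5
eef_pos: [0.5849, -0.0772, 0.0629]
tool_rot: [0.086, 0.996, 0.0, 0.0]
force: [0.0, -0.0, -4.0]
width: 0.238
finger_force: 60.2
```

{"name": "send_rows", "arguments": {"commands": [[255, 0, 0, -0.002, 0, 0, 0], [255, 0, 0, 0, 0, 0, 0], [130, 0, 0, 0, 0, 0, 0], [130, 0, 0, 0, 0, 0, 0], [130, 0, 0, 0.05, 0, 0, 0]]}}

```text
t: 32.12
eef_pos: [0.5817, -0.0764, 0.1074]
tool_rot: [0.086, 0.996, 0.001, -0.004]
force: [0.5, -0.5, 0.1]
width: 0.488
finger_force: 0.0
```

{"name": "send_rows", "arguments": {"commands": [[130, 0, 0, 0.06, 0, 0, 0], [130, -0.01, 0.045, 0.04, 0, 0, 0], [130, -0.01, 0.045, 0.02, 0, 0, 0], [130, 0, 0, 0, 0, 0, 0], [130, 0, 0, 0, 0, 0, 0]]}}

```text
t: 32.75
eef_pos: [0.5648, 0.0127, 0.2304]
tool_rot: [0.085, 0.996, -0.0, 0.0]
force: [0.9, -0.3, -0.1]
width: 0.491
finger_force: 0.0
```

```bash
python3 - <<'E'
from h import *
sh();k=snap("wrist","w6",s=1.25)
E
```

```text
t 32.75 tcp [0.5648 0.0127 0.2304] yaw of closing line 80.2 z [ 0. -0. -1.] F [ 0.9 -0.3 -0.1] w 0.491 ff 0.0 q [-0.12  0.29  0.02  1.29 -0.    0.05]
```

View pics/w6.png

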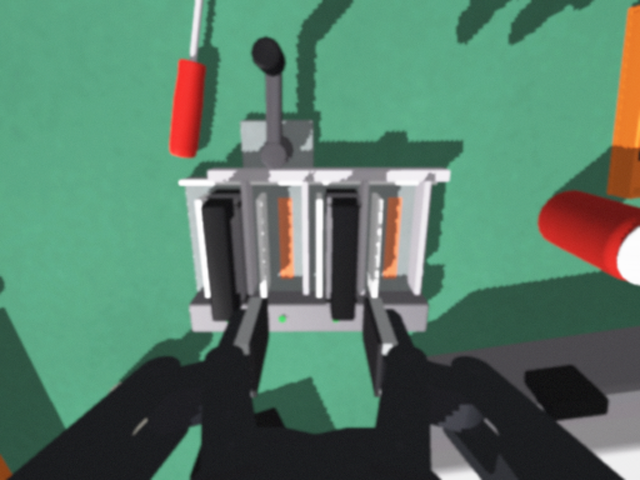

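{"name": "send_rows", "arguments": {"commands": [[140, -0.044, -0.004, 0, 0, 0, 0], [140, -0.044, -0.004, 0, 0, 0, 0], [140, -0.044, -0.004, -0.03, 0, 0, 0], [140, 0, 0, -0.05, 0, 0, 0], [140, 0, 0, 0, 0, 0, 0]], "squeeze": 30}}

```text
t: 33.42
eef_pos: [0.4291, 0.0005, 0.1475]
tool_rot: [0.087, 0.996, 0.0, -0.004]
force: [-0.0, 0.7, -0.0]
width: 0.452
finger_force: 0.0
```

{"name": "send_rows", "arguments": {"commands": [[140, 0, 0, 0, 0, 0, 0], [140, 0, 0, 0, 0, 0, 0]]}}

```text
t: 33.67
eef_pos: [0.4346, 0.0003, 0.1524]
tool_rot: [0.086, 0.996, -0.0, 0.001]
force: [0.5, -0.1, -0.3]
width: 0.451
finger_force: 0.0
```

```bash
python3 - <<'E'
from h import *
k=load("w6")
print("knob",unproj(k,np.array((268,47))/1.25,.09),"axis",unproj(k,np.array((276,153))/1.25,.046))
E
```

```text
knob [0.42979326 0.00227582 0.09      ] axis [ 0.50452376 -0.01234088  0.046     ]
```

{"name": "send_rows", "arguments": {"commands": [[140, -0.0015, 0.0005, -0.05, 0, 0, 0], [140, -0.0015, 0, -0.046, 0, 0, 0], [140, 0, 0, 0, 0, 0, 0], [255, 0, 0, 0, 0, 0, 0], [255, 0, 0, 0, 0, 0, 0]]}}

```text
t: 34.3
eef_pos: [0.4312, 0.0009, 0.0566]
tool_rot: [0.086, 0.996, -0.0, 0.001]
force: [-1.3, -1.3, 0.7]
width: 0.248
finger_force: 30.1
```

{"name": "send_rows", "arguments": {"commands": [[255, 0, 0, 0, 0, 0, 0], [255, 0, 0, 0, 0, 0, 0], [255, 0, 0, 0, 0, 0, 0]]}}

```text
t: 34.67
eef_pos: [0.4312, 0.0009, 0.0565]
tool_rot: [0.086, 0.996, -0.0, 0.002]
force: [-1.2, -2.7, 7.2]
width: 0.249
finger_force: 30.8
```

{"name": "send_rows", "arguments": {"commands": [[255, 0.0034, 0.0127, 0, 0, 0, -10.1], [255, 0.0056, 0.0119, 0, 0, 0, -10.1], [255, 0.0077, 0.0108, 0, 0, 0, -10.1], [255, 0.0094, 0.0093, 0, 0, 0, -10.1], [255, 0.0109, 0.0074, 0, 0, 0, -10.1]]}}

```text
t: 35.3
eef_pos: [0.4693, 0.053, 0.0566]
tool_rot: [0.505, 0.863, 0.0, 0.003]
force: [2.0, -5.7, 2.4]
width: 0.25
finger_force: 30.5
```

{"name": "send_rows", "arguments": {"commands": [[255, 0.012, 0.0055, 0, 0, 0, -10.1], [255, 0.0128, 0.0032, 0, 0, 0, -10.1], [255, 0.0132, 0.001, 0, 0, 0, -10.1], [255, 0.0131, -0.0014, 0, 0, 0, -10.1], [255, 0, 0, 0, 0, 0, 0]]}}

```text
t: 35.92
eef_pos: [0.5205, 0.0621, 0.0565]
tool_rot: [0.77, 0.638, 0.002, 0.001]
force: [1.4, 1.8, 4.2]
width: 0.247
finger_force: 30.9
```

{"name": "send_rows", "arguments": {"commands": [[255, 0, 0, 0, 0, 0, 0], [255, 0, 0, 0, 0, 0, 0], [255, 0, 0, 0, 0, 0, 0]]}}

```text
t: 36.3
eef_pos: [0.5202, 0.0622, 0.0566]
tool_rot: [0.77, 0.638, 0.002, 0.001]
force: [2.9, 1.5, 4.6]
width: 0.25
finger_force: 31.0
```

{"name": "send_rows", "arguments": {"commands": [[255, 0.003, -0.0006, 0, 0, 0, 0], [255, 0.003, -0.0006, 0, 0, 0, 0], [255, 0, 0, 0, 0, 0, 0], [255, 0, 0, 0, 0, 0, 0]]}}

```text
t: 36.8
eef_pos: [0.521, 0.0621, 0.0563]
tool_rot: [0.77, 0.639, -0.0, -0.002]
force: [-10.7, 4.9, 18.3]
width: 0.246
finger_force: 32.3
```

{"name": "send_rows", "arguments": {"commands": [[255, -0.003, 0.0006, 0, 0, 0, 0], [175, 0, 0, 0, 0, 0, 0], [175, 0, 0, 0, 0, 0, 0], [175, 0, 0, 0, 0, 0, 0]]}}

```text
t: 37.3
eef_pos: [0.5206, 0.0611, 0.0545]
tool_rot: [0.77, 0.638, -0.0, -0.0]
force: [-0.6, 0.2, -0.6]
width: 0.316
finger_force: 0.0
```

{"name": "send_rows", "arguments": {"commands": [[175, 0, 0, 0.05, 0, 0, 0], [175, 0, 0, 0.06, 0, 0, 0], [175, 0, 0.03, 0.05, 0, 0, 0], [175, 0, 0.02, 0.03, 0, 0, 0], [175, 0, 0, 0, 0, 0, 0]]}}

```text
t: 37.92
eef_pos: [0.5223, 0.1122, 0.2474]
tool_rot: [0.769, 0.639, 0.002, 0.002]
force: [1.0, 0.2, -0.4]
width: 0.314
finger_force: 0.0
```

```bash
python3 - <<'E'
from h import *
sh();k=snap("wrist","w7")
E
```

```text
t 37.92 tcp [0.5223 0.1122 0.2474] yaw of closing line -10.61 z [ 0.005  0.    -1.   ] F [ 1.   0.2 -0.4] w 0.314 ff 0.0 q [ 0.06  0.23 -0.03  1.31  0.    1.82]
```

View pics/w7.png

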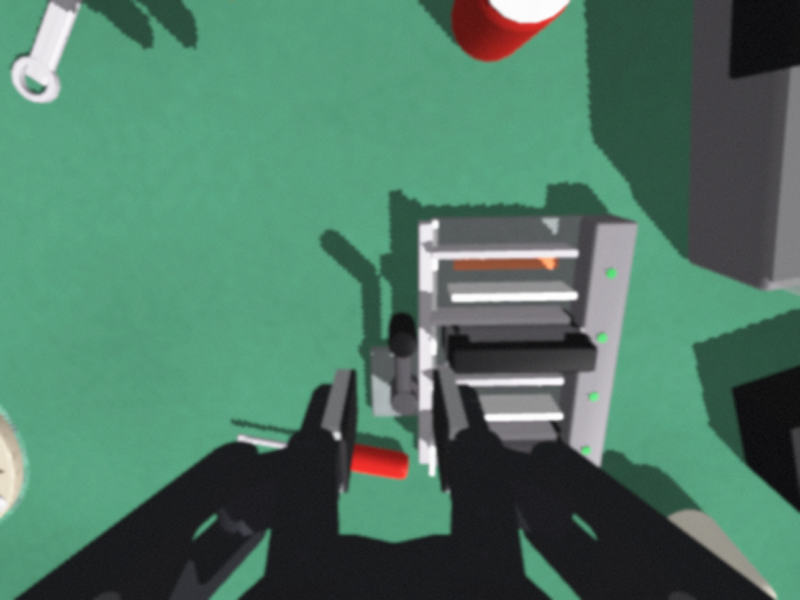

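```bash
python3 - <<'E'
from h import *
snap("scene","s2",box=(190,90,450,300),s=2.8)
E
```

```text
(no output)
```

View pics/s2.png

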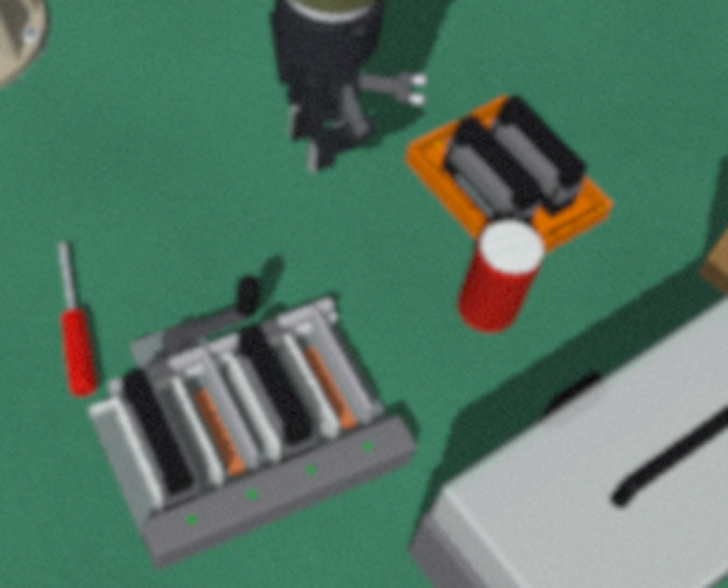

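The two packs stand in slots 0 and 2, both charged packs stand upright in the tray, and the lever is locked.

```bash
python3 -c "
from plant import bot
print(bot.finish_job())"
```

```text
the job is handed in; nothing more can be done
None
```

The changeover is done and the job is handed in: the two waiting packs stand in slots 0 and 2 with the lever turned back to its stop, both charged packs stand upright in the tray, and I left the bystanders alone; no verdict came back when I handed it in.

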